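Line up leftover paint tins by size

ROBOT

A 6-joint arm with a two-finger parallel gripper is mounted at the origin on the work surface. World frame = base frame: x ahead of the robot, y to its left, z up, the work surface at z = 0. Lengths are in m, angles in rad, forces in N, time in s.
With the tool pointing down it reaches from about 0.375 to 0.975 m from the base axis. Payload 3.8 kg.
Tool frame: the origin (TCP) lies midway between the tips of the shut fingers; the grasp point (between the pads) lies 19 mm behind it; z points along the fingers, y is the direction in which the jaws open and shut (so a half turn about z gives the same grasp; the last joint's range is limited). The gripper opens to 88 mm and grips with 3 to 60 N. Pads are 18 mm wide; open, the fingers measure 123 mm over their backs; the gripper's body (75 mm by 187 mm) begins 45 mm behind the grasp point.
Start: joints at [1.252, 0.264, 1.604, -0, 1.274, -0.037], TCP at [0.188, 0.648, 0.239] pointing down, gripper open.
Joint ranges: [-2.63, 2.63], [-0.94, 2.18], [0.31, 2.57], [-1.31, 4.45], [0, 2.66], [-2.55, 2.55]. Speed limits (rad/s): [2.57, 2.57, 3.14, 3.14, 3.14, 3.14].

INTERFACE

Orientations are given as a unit quaternion [x, y, z, w].
In Python, from plant import monitor, get_image, camera_model, job gives the robot as it stands.
- The arm moves only by the shell command python3 -m creep 'ROWS' [OPENING] [FORCE]. ROWS is JSON, a list of rows, each a list of 6 numbers: the shift along the tool's x, y, z scaled (see below), then the turn, a rotation vector about the tool's x, y, z scaled (see below). In form: [[x, y, z, rx, ry, rz], ...]. A call has 1 to 20 rows; each row is the pose to reach, as a shift and turn from the pose commanded when the call began, along the tool's axes at that moment; what a row does not reach only later rows make up. The controller multiplies each number of a shift by 0.12 m and each number of a turn by 1.5 rad. A row lasts 1/8 s, in which the tool goes at most 62.5 mm and 10.7 degrees, less where a joint would pass 70% of its speed; a pose out of reach is approached as far as the arm can. A call with a number of a shift or a turn outside -1 to 1 is refused whole. A call with a gripper value outside its range is refused whole. OPENING is the closure, from 0 (fully open) to 1 (shut), set as the call begins (- or left out, the last holds). The fingers move at their own pace and stop on an object; FORCE is the grip in N (left out, the last holds). Time passes only in rows, so rows that repeat a pose let the fingers close. It gives the time, the measured TCP pose, the force and the opening at its end, in the units of the state.
- monitor.sense(): the state, without advancing time (a new reading comes with each control period).
- get_image(name): name is "side" or "top"; returns (picture, depth): 480x640x3 uint8, red, green, blue; 480x640 float32, m along the optical axis (not along the pixel's ray), 0 where there is no reading.
- camera_model(name): a dict with "fx", "fy", "cx", "cy" (pixels), "dist" ([k1, k2, p1, p2, k3] as OpenCV has them; the pictures are not rectified), "R" (3x3) and "t" (3): a world point X has camera coordinates R X + t. Camera axes: x right, y down, z forward; pixel columns grow to the right and rows downward; lengths in m; the calibration is good to about 2 mm. A picture is of the moment at which its call begins. camera_model takes no time and is no camera call.
- job.sign_off(): hands the job in, once; it reports no verdict.
The state is a dict: "clock": time; "joint_pos": joint angles; "qd": joint speeds; "effort": joint torques, N m; "position": TCP position; "eef_rot": TCP orientation; "force": force on the tool from outside, world axes, zero at the start; "wrist_torque": the same for the moment, N m; "opening": finger opening in m.
Only numpy, scipy, OpenCV 4.12 (cv2) and the standard library are available. Lean on these libraries where they do the work, as an engineer would, in place of code of your own. Each camera call takes 0.05 s, during which the arm holds its last target.

TASK

Line the four paint tins up by size on the row of pads, one upright in the middle of each pad: the largest on the red pad at one end, then in falling size along the row to the smallest on the white pad at the other end. Do not knock any tin over, let go of them all at the end, and leave the tape roll and the brush where they lie.

Things in the scene. Friction and masses are not known exactly. Their poses are not given: they have to be found in the camera images.
- tin_yellow: Loose closed round paint tin with its label band and a round dab on its lid in yellow, the largest of the four: 63 mm in diameter, 85 mm tall, plain upright cylinder, standing on the bench at the start. Origin: centre of its underside; z up along its axis.
- tin_green: Loose closed round paint tin with its label band and a round dab on its lid in green, the second largest of the four: 56 mm in diameter, 72 mm tall, plain upright cylinder, standing on the bench at the start. Origin: centre of its underside; z up along its axis.
- tin_orange: Loose closed round paint tin with its label band and a round dab on its lid in orange, the second smallest of the four: 49 mm in diameter, 59 mm tall, plain upright cylinder, standing on the bench at the start. Origin: centre of its underside; z up along its axis.
- tin_blue: Loose closed round paint tin with its label band and a round dab on its lid in blue, the smallest of the four: 42 mm in diameter, 46 mm tall, plain upright cylinder, standing on the bench at the start. Origin: centre of its underside; z up along its axis.
- pad_red: Red square fixed lino pad, 72 x 72 mm, 4 mm thick, always at one end of the row (either end). The four pads lie in one straight row, 92 mm from centre to centre, on a low fixed plywood board (86 x 384 mm, 10 mm thick). Origin: centre of its underside, on the board; its top is 4 mm above the origin, 14 mm above the bench. Its y axis runs along the row, x across it, z up.
- pad_white: White square fixed lino pad, 72 x 72 mm, 4 mm thick, always at the other end of the row from the red pad. The four pads lie in one straight row, 92 mm from centre to centre, on a low fixed plywood board (86 x 384 mm, 10 mm thick). Origin: centre of its underside, on the board; its top is 4 mm above the origin, 14 mm above the bench. Its y axis runs along the row, x across it, z up.
- pad_purple: Purple square fixed lino pad, 72 x 72 mm, 4 mm thick, one of the two middle places of the row, beside either the red or the white pad. The four pads lie in one straight row, 92 mm from centre to centre, on a low fixed plywood board (86 x 384 mm, 10 mm thick). Origin: centre of its underside, on the board; its top is 4 mm above the origin, 14 mm above the bench. Its y axis runs along the row, x across it, z up.
- pad_black: Black square fixed lino pad, 72 x 72 mm, 4 mm thick, the other middle place of the row. The four pads lie in one straight row, 92 mm from centre to centre, on a low fixed plywood board (86 x 384 mm, 10 mm thick). Origin: centre of its underside, on the board; its top is 4 mm above the origin, 14 mm above the bench. Its y axis runs along the row, x across it, z up.
- tape: Bystander: loose roll of cream masking tape lying flat on the bench, outer diameter 90 mm, hole 60 mm, 24 mm tall. Origin: centre of its underside; z up.
- brush: Bystander: loose flat paint brush lying on the bench, about 170 mm long, 46 mm wide, 14 mm thick, wooden handle and dark bristles. Origin: on its underside near the middle of its length; x along it towards the bristles, z up.
Not all that is in view belongs to the job. What is shaped like the tin_yellow but black is not meant.

How it is judged:
At the end, for the whole second after the job is handed in: Largest (yellow) tin on the red pad, second largest (green) on the pad next to it, then the second smallest (orange), and the smallest (blue) on the white pad; each tin's centre within 15 mm of its pad's centre, standing on the pad, upright within 0.1 rad, at rest and released (horizontal distance between tin_yellow and pad_red below 0.015 m and z of tin_yellow in the frame of pad_red between 0.001 and 0.009 m and horizontal distance between tin_blue and pad_white below 0.015 m and z of tin_blue in the frame of pad_white between 0.001 and 0.009 m and ((horizontal distance between pad_purple and pad_red below 0.12 m and horizontal distance between tin_green and pad_purple below 0.015 m and z of tin_green in the frame of pad_purple between 0.001 and 0.009 m and horizontal distance between tin_orange and pad_black below 0.015 m and z of tin_orange in the frame of pad_black between 0.001 and 0.009 m) or (horizontal distance between pad_black and pad_red below 0.12 m and horizontal distance between tin_green and pad_black below 0.015 m and z of tin_green in the frame of pad_black between 0.001 and 0.009 m and horizontal distance between tin_orange and pad_purple below 0.015 m and z of tin_orange in the frame of pad_purple between 0.001 and 0.009 m)) and angle between each of tin_yellow, tin_green, tin_orange, tin_blue's own z axis and vertical below 0.1 rad and linear speed of each of tin_yellow, tin_green, tin_orange, tin_blue below 0.02 m/s and angular speed of each of tin_yellow, tin_green, tin_orange, tin_blue below 0.2 rad/s); the robot touches nothing.
It fails at once if a tin is knocked over (tilted more than 1 rad) (angle between any of tin_yellow, tin_green, tin_orange, tin_blue's own z axis and vertical above 1 rad).
It fails at once if the tape roll or the brush is moved more than 25 mm (distance of any of tape, brush from where it was at the start of the episode above 0.025 m).
It also fails if it takes over 112 s, if anything falls off the work surface, if the arm or the gripper's body presses on something with over 40 N, if the wrist force passes 120 N, or if a joint passes its speed limit or range.

## Working session

There is one attempt and no reset: what is moved stays moved. The work goes in short steps, Python scripts to look and compute and a shell command to move; the robot and the scene stay as the last step left them, time stands still between calls to the robot, and variables do not carry over. Pictures are saved under pics/ and viewed, and the job is handed in when it is done.

```bash
ls; mkdir -p pics
python3 - <<'E'
from plant import monitor,get_image,camera_model
import cv2,numpy as np
print(monitor.sense())
for n in("top","side"):
    im,d=get_image(n); np.savez(f"pics/{n}0.npz",im=im,d=d); cv2.imwrite(f"pics/{n}0.png",im[...,::-1]); print(camera_model(n))
E
```

```text
pics
{'clock': 0.0, 'joint_pos': array([ 1.25208586e+00,  2.64728555e-01,  1.60536066e+00,  1.71592227e-05,
        1.27369103e+00, -3.68991811e-02]), 'qd': array([-0.00172689, -0.00136624, -0.00087341, -0.00129295,  0.00024504,
       -0.00046342]), 'effort': array([ 2.02696738e-04, -5.02110779e+01, -3.56884217e+01,  7.29388674e-02,
        2.91328446e-02, -1.86749880e-04]), 'position': array([0.18748992, 0.64770573, 0.23741178]), 'eef_rot': array([ 1.40442253e-01,  9.90088267e-01, -1.07510109e-03, -2.01530761e-04]), 'force': array([ 0.63815305,  0.63243539, -0.24379413]), 'wrist_torque': array([ 0.01920629, -0.05300864,  0.00292813]), 'opening': 0.08805905817764051}
{'fx': 526.7412169284363, 'fy': 526.7412169284363, 'cx': 319.36146664838384, 'cy': 231.19970135959733, 'dist': array([-0.13518639,  0.        ,  0.        ,  0.        ,  0.        ]), 'R': array([[-0.01661885, -0.99979008, -0.01198361],
       [-0.99908263,  0.0170778 , -0.03927156],
       [ 0.03946797,  0.01131997, -0.99915671]]), 't': array([0.01766396, 0.44662363, 1.21101513])}
{'fx': 444.73336324123676, 'fy': 444.73336324123676, 'cx': 321.15111050800994, 'cy': 245.76165882090382, 'dist': array([-0.01016166,  0.        ,  0.        ,  0.        ,  0.        ]), 'R': array([[ 0.886713  , -0.46184287, -0.02100529],
       [-0.29831925, -0.5368642 , -0.78916567],
       [ 0.35319355,  0.70602974, -0.61382109]]), 't': array([-0.43496305,  0.17511559,  0.93188916])}
```

View pics/top0.png

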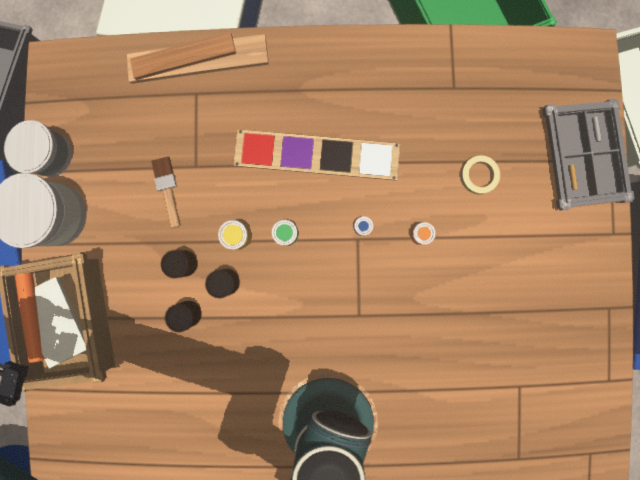

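View pics/side0.png

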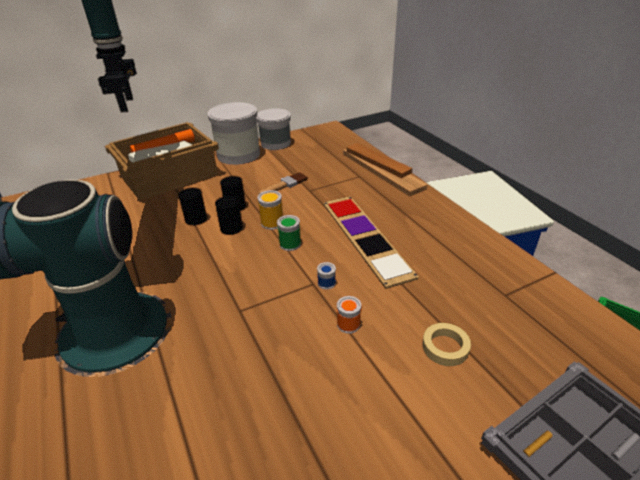

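The top view shows yellow at (232,234), green (284,232), blue (363,226) and orange (424,233). The pads, left to right, are red (258,149), purple (297,152), black (336,156) and white (376,159). So green goes on purple and orange on black.

```bash
cat > h.py <<'E'
from plant import camera_model
import cv2,numpy as np
def ray(n,u,v,z):
    c=camera_model(n);K=np.array([[c['fx'],0,c['cx']],[0,c['fy'],c['cy']],[0,0,1]])
    p=cv2.undistortPoints(np.array([[[u,v]]],float),K,c['dist'])[0,0]
    R=np.array(c['R']);t=np.array(c['t'])
    d=R.T@np.array([p[0],p[1],1]);o=-R.T@t
    return o+d*(z-o[2])/d[2]
def atdepth(n,u,v,dep):
    c=camera_model(n);K=np.array([[c['fx'],0,c['cx']],[0,c['fy'],c['cy']],[0,0,1]])
    p=cv2.undistortPoints(np.array([[[u,v]]],float),K,c['dist'])[0,0]
    return np.array(c['R']).T@(np.array([p[0],p[1],1])*dep-np.array(c['t']))
def blob(im,n,u,v,z,r,tol=45,hsv=False):
    lab=cv2.cvtColor(im,cv2.COLOR_RGB2LAB).astype(float)
    ref=np.median(lab[v-1:v+2,u-1:u+2].reshape(-1,3),0)
    m=(np.linalg.norm((lab-ref)*[.5,1,1],axis=2)<tol*.5).astype(np.uint8)
    yy,xx=np.mgrid[:480,:640]; m[(abs(xx-u)>r)|(abs(yy-v)>r)]=0
    k,l,s,c=cv2.connectedComponentsWithStats(m,connectivity=4)
    i=l[v,u]; return c[i],s[i],ray(n,*c[i],z)
E
python3 - <<'E'
from h import *
for n,L in(("top",dict(yellow=(232,234,.085,9),green=(284,232,.072,9),orange=(424,233,.059,9),blue=(363,226,.046,8),red=(258,149,.014,22),purple=(297,152,.014,22),black=(336,156,.014,22),white=(376,159,.014,22))),):
    f=np.load(f"pics/{n}0.npz")
    for k,(u,v,z,r) in L.items():
        c,s,p=blob(f['im'],n,u,v,z,r); print(n,k,c.round(1),s,p.round(4),"depthpt",atdepth(n,u,v,f['d'][v,u]).round(3))
print("tape",ray("top",481,174,.024),"brush",ray("top",168,192,.01))
for q in((178,264),(222,282),(182,317)): print(ray("top",*q,.08))
im=np.load("pics/top0.npz")['im'][90:345,130:530]
cv2.imwrite("pics/crop0.png",cv2.resize(im,None,fx=2,fy=2,interpolation=3)[...,::-1])
E
```

```text
top yellow [232.2 234.2] [223 225  19  19 304] [0.4406 0.1996 0.085 ] depthpt [0.441 0.2   0.084]
top green [284.  232.1] [276 224  17  17 218] [0.4437 0.0872 0.072 ] depthpt [0.444 0.087 0.068]
top orange [423.9 233. ] [418 227  13  13 136] [ 0.437  -0.2233  0.059 ] depthpt [ 0.437 -0.224  0.057]
top blue [363.  225.6] [359 221   9  10  74] [ 0.4563 -0.0886  0.046 ] depthpt [ 0.455 -0.088  0.046]
top red [257.6 148.9] [242 133  32  32 898] [0.6415 0.1512 0.014 ] depthpt [0.641 0.15  0.014]
top purple [296.6 152.1] [281 137  32  32 893] [0.6318 0.06   0.014 ] depthpt [0.632 0.059 0.015]
top black [335.7 155.5] [320 140  32  32 892] [ 0.6222 -0.0309  0.014 ] depthpt [ 0.621 -0.031  0.015]
top white [375.4 158.9] [359 143  34  33 968] [ 0.6127 -0.1231  0.014 ] depthpt [ 0.612 -0.124  0.015]
tape [ 0.57279312 -0.36768033  0.024     ] brush [0.54538882 0.36540696 0.01      ]
[0.37698726 0.32229574 0.08      ]
[0.33635154 0.2244204  0.08      ]
[0.2601261  0.31498466 0.08      ]
```

View pics/crop0.png

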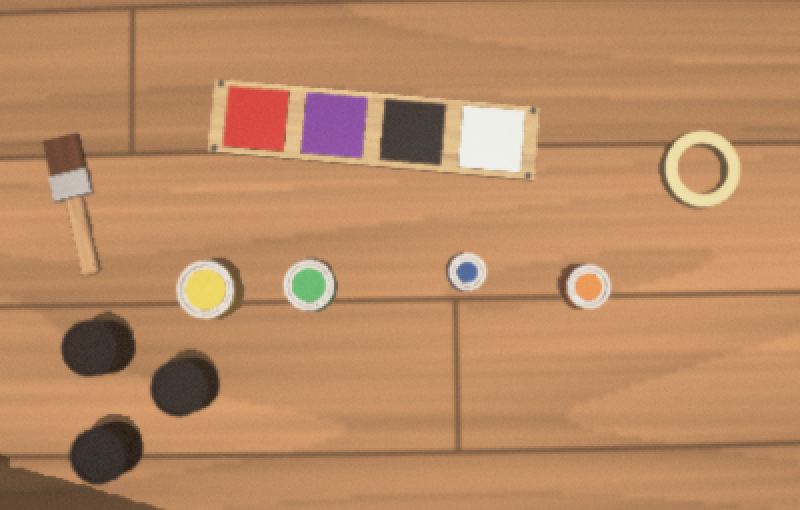

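```bash
cat >> h.py <<'E'
from scipy.spatial.transform import Rotation as Ro
def go(x,y,z,yaw=None):
    from plant import monitor
    s=monitor.sense();p=s['position'];R=Ro.from_quat(s['eef_rot']).as_matrix()
    yt=np.array([.9945,-.105,0]);T=np.c_[np.cross(yt,[0,0,-1]),yt,[0,0,-1]]
    print("t",round(float(s['clock']),2),"pos",p.round(4),"open",round(s['opening'],4),"F",s['force'].round(1),"j",s['joint_pos'].round(2))
    print("shift",(R.T@(np.array([x,y,z])-p)/.12).round(3),"turn",(Ro.from_matrix(R.T@T).as_rotvec()/1.5).round(3))
E
python3 -m creep '[[-0.12,-0.12,0,0,0,0.11],[-0.24,-0.24,0,0,0,0.22],[-0.36,-0.36,0,0,0,0.33],[-0.48,-0.48,0,0,0,0.44],[-0.6,-0.6,0,0,0,0.55],[-0.72,-0.72,0,0,0,0.66],[-0.84,-0.84,0,0,0,0.77],[-0.95,-0.95,0,0,0,0.86],[-1,-1,0,0,0,0.93],[-1,-1,0,0,0,0.93]]' 0 20
python3 -c "
from h import *;go(.4406,.1996,.2)"
```

```text
clock: 1.35
position: [0.2697, 0.499, 0.2383]
eef_rot: [0.744, 0.669, -0.0, 0.0]
force: [-0.3, 0.4, 0.4]
opening: 0.0882
t 1.35 pos [0.2697 0.499  0.2383] open 0.0882 F [-0.3  0.4  0.4] j [ 1.03  0.06  1.84 -0.    1.24  1.14]
shift [-2.331  1.68   0.32 ] turn [-0.     0.001 -0.   ]
```

```bash
python3 -m creep '[[-0.15,0.12,0,0,0,0],[-0.35,0.27,0,0,0,0],[-0.6,0.45,0,0,0,0],[-0.8,0.6,0,0,0,0],[-1,0.75,0,0,0,0]]'
python3 -m creep '[[-0.25,0.18,0,0,0,0],[-0.5,0.36,0,0,0,0],[-0.75,0.54,0,0,0,0],[-0.9,0.65,0,0,0,0],[-1,0.72,0,0,0,0],[-1,0.72,0,0,0,0]]'
python3 -c "
from h import *;go(.4406,.1996,.13)"
```

```text
clock: 1.98
position: [0.347, 0.3692, 0.2386]
eef_rot: [0.743, 0.669, -0.0, 0.0]
force: [0.4, -0.4, 0.8]
opening: 0.0879
clock: 2.72
position: [0.4199, 0.2416, 0.2386]
eef_rot: [0.744, 0.668, -0.0, -0.0]
force: [-0.0, 0.2, 0.1]
opening: 0.0881
t 2.73 pos [0.4199 0.2416 0.2386] open 0.0881 F [-0.   0.2  0.1] j [ 0.47 -0.1   2.    0.    1.25  0.58]
shift [-0.33   0.209  0.905] turn [-0.     0.    -0.001]
```

Next I centre over yellow, then descend to TCP z ≈ 0.045.

```bash
python3 -m creep '[[-0.15,0.1,0.15,0,0,0],[-0.33,0.21,0.4,0,0,0],[-0.33,0.21,0.7,0,0,0],[-0.33,0.21,0.9,0,0,0],[-0.33,0.21,0.9,0,0,0],[-0.33,0.21,0.9,0,0,0]]'
python3 -c "
from h import *;go(.4406,.1996,.045)"
```

```text
clock: 3.48
position: [0.4409, 0.2012, 0.1317]
eef_rot: [0.743, 0.669, 0.001, 0.0]
force: [0.6, 1.2, 0.2]
opening: 0.0884
t 3.48 pos [0.4409 0.2012 0.1317] open 0.0884 F [0.6 1.2 0.2] j [ 0.38 -0.    2.11  0.    1.03  0.48]
shift [-0.014 -0.002  0.722] turn [ 0.001 -0.     0.   ]
```

Run:
```python
from plant import get_image
import cv2,numpy as np
im,d=get_image("side"); cv2.imwrite("pics/s1.png",cv2.resize(im[100:340,100:400],None,fx=2.5,fy=2.5)[...,::-1])
```

```text
(no output)
```

View pics/s1.png

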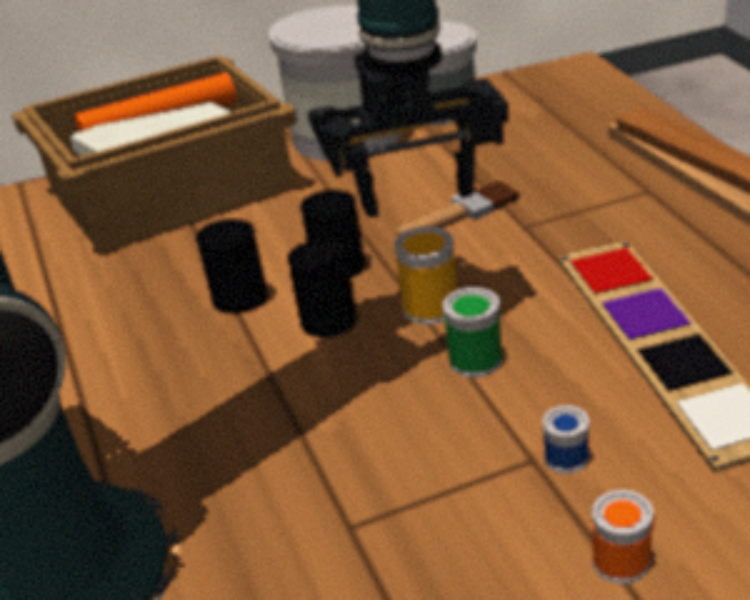

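The gripper straddles the yellow tin (crop pixel (425,270)) along x, with the fingers clear of the black tins. Now I descend and grip.

```bash
python3 -m creep '[[-0.01,0,0.15,0,0,0],[-0.01,0,0.35,0,0,0],[-0.01,0,0.55,0,0,0],[-0.01,0,0.68,0,0,0],[-0.01,0,0.72,0,0,0],[-0.01,0,0.72,0,0,0]]' 0 25
python3 -m creep '[[0,0,0,0,0,0],[0,0,0,0,0,0],[0,0,0,0,0,0],[0,0,0,0,0,0],[0,0,0,0,0,0],[0,0,0,0,0,0],[0,0,0,0,0,0]]' 1 25
python3 -c "
from h import *;go(.4406,.1996,.16)"
```

```text
clock: 4.28
position: [0.4405, 0.1992, 0.0443]
eef_rot: [0.744, 0.669, 0.0, 0.0]
force: [-0.4, 0.3, 0.4]
opening: 0.0881
clock: 5.15
position: [0.4412, 0.1994, 0.045]
eef_rot: [0.744, 0.669, 0.001, 0.0]
force: [0.6, -0.7, 5.6]
opening: 0.0626
t 5.15 pos [0.4412 0.1994 0.045 ] open 0.0626 F [ 0.6 -0.7  5.6] j [ 0.37  0.12  2.18 -0.    0.85  0.48]
shift [ 0.002 -0.003 -0.959] turn [ 0.001 -0.    -0.   ]
```

```bash
python3 -m creep '[[0,0,-0.08,0,0,0],[0,0,-0.25,0,0,0],[0,0,-0.4,0,0,0],[0,0,-0.5,0,0,0],[0,0,-0.5,0,0,0],[0,0,-0.5,0,0,0]]'
python3 -c "
from h import *;go(.6415,.1512,.105)"
```

```text
clock: 5.9
position: [0.4396, 0.1989, 0.1035]
eef_rot: [0.744, 0.669, -0.001, -0.0]
force: [-0.2, 0.4, -2.4]
opening: 0.0623
t 5.9 pos [0.4396 0.1989 0.1035] open 0.0623 F [-0.2  0.4 -2.4] j [0.37 0.03 2.14 0.   0.97 0.48]
shift [-0.217  1.715 -0.015] turn [-0.001  0.    -0.001]
```

```bash
python3 -m creep '[[-0.01,0.08,0,0,0,0],[-0.03,0.25,0,0,0,0],[-0.06,0.45,0,0,0,0],[-0.08,0.65,0,0,0,0],[-0.1,0.8,0,0,0,0],[-0.11,0.9,0,0,0,0],[-0.11,0.9,0,0,0,0]]'
python3 -m creep '[[-0.01,0.08,0,0,0,0],[-0.03,0.25,0,0,0,0],[-0.06,0.45,0,0,0,0],[-0.08,0.65,0,0,0,0],[-0.1,0.77,0,0,0,0],[-0.11,0.815,0,0,0,0],[-0.11,0.815,0,0,0,0],[-0.11,0.815,0,0,0,0]]'
python3 -c "
from h import *;go(.6415,.1512,.0595)"
```

```text
clock: 6.78
position: [0.5472, 0.1743, 0.1041]
eef_rot: [0.744, 0.668, -0.0, -0.0]
force: [0.2, 0.7, -3.1]
opening: 0.0623
clock: 7.78
position: [0.6413, 0.1513, 0.1041]
eef_rot: [0.743, 0.669, -0.0, -0.0]
force: [0.4, 0.2, -3.4]
opening: 0.0628
t 7.78 pos [0.6413 0.1513 0.1041] open 0.0628 F [ 0.4  0.2 -3.4] j [0.19 0.34 1.76 0.   1.04 0.3 ]
shift [-0.001  0.002  0.372] turn [-0.001  0.    -0.   ]
```

```bash
python3 -m creep '[[0,0,0.1,0,0,0],[0,0,0.22,0,0,0],[0,0,0.31,0,0,0],[0,0,0.35,0,0,0],[0,0,0.37,0,0,0],[0,0,0.37,0,0,0]]'
python3 -c "
from h import *;go(.6415,.1512,.0595)"
```

```text
clock: 8.52
position: [0.6424, 0.1512, 0.0599]
eef_rot: [0.744, 0.669, 0.0, 0.0]
force: [0.4, -0.4, -2.4]
opening: 0.0625
t 8.53 pos [0.6424 0.1512 0.0599] open 0.0625 F [ 0.4 -0.4 -2.4] j [0.19 0.39 1.79 0.   0.96 0.3 ]
shift [-0.001 -0.007  0.004] turn [ 0.    -0.    -0.001]
```

```bash
python3 -m creep '[[0,0,0.005,0,0,0],[0,0,0.01,0,0,0],[0,0,0.01,0,0,0]]'
python3 -m creep '[[0,0,0,0,0,0],[0,0,0,0,0,0],[0,0,0,0,0,0],[0,0,0,0,0,0],[0,0,-0.1,0,0,0],[0,0,-0.3,0,0,0],[0,0,-0.6,0,0,0],[0,0,-0.8,0,0,0],[0,0,-0.8,0,0,0]]' 0
python3 - <<'E'
from h import *
go(.4437,.0872,.15)
from plant import get_image
im,d=get_image("side"); cv2.imwrite("pics/s2.png",cv2.resize(im[100:340,200:500],None,fx=2.5,fy=2.5)[...,::-1])
E
```

```text
clock: 8.9
position: [0.6425, 0.1512, 0.059]
eef_rot: [0.744, 0.669, 0.0, 0.0]
force: [0.3, 0.1, -1.2]
opening: 0.0625
clock: 10.02
position: [0.6444, 0.1516, 0.1585]
eef_rot: [0.744, 0.669, 0.003, 0.002]
force: [-0.2, -0.2, 0.9]
opening: 0.0881
t 10.03 pos [0.6444 0.1516 0.1585] open 0.0881 F [-0.2 -0.2  0.9] j [0.19 0.29 1.72 0.   1.12 0.3 ]
shift [-0.711 -1.607  0.06 ] turn [ 0.004 -0.001 -0.001]
```

View pics/s2.png

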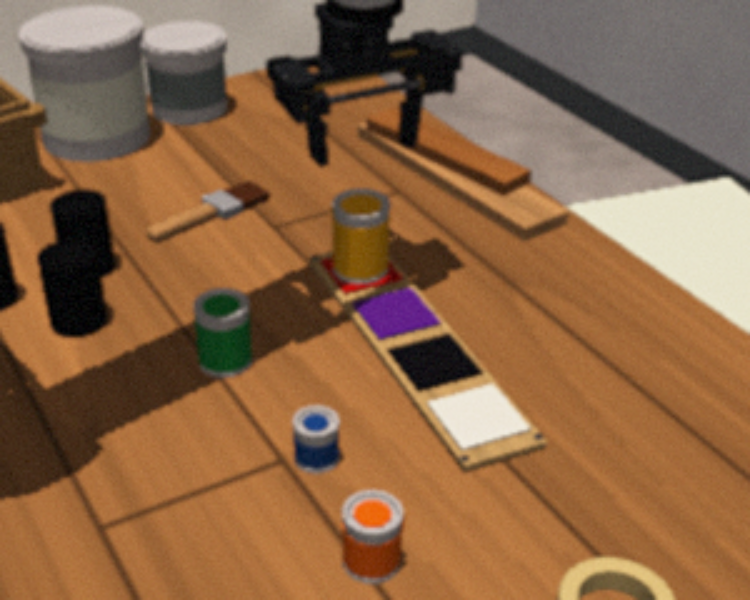

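Yellow stands upright on the red pad (crop (360,240)) and is released. Green is next; its top is at 72 mm, so I approach at z ≈ 0.15.

```bash
python3 -m creep '[[-0.04,-0.1,0,0,0,0],[-0.11,-0.25,0,0,0,0],[-0.2,-0.45,0,0,0,0],[-0.29,-0.65,0,0,0,0],[-0.36,-0.82,0,0,0,0],[-0.36,-0.82,0,0,0,0]]'
python3 -m creep '[[-0.04,-0.1,0,0,0,0],[-0.11,-0.25,0,0,0,0],[-0.2,-0.45,0,0,0,0],[-0.29,-0.65,0,0,0,0],[-0.35,-0.79,0,0,0,0],[-0.35,-0.79,0,0,0,0],[-0.35,-0.79,0,0,0,0]]'
python3 -c "
from h import *;go(.4437,.0872,.038)"
```

```text
clock: 10.82
position: [0.5367, 0.1179, 0.1528]
eef_rot: [0.744, 0.669, -0.002, -0.001]
force: [-0.2, 1.2, -0.2]
opening: 0.088
clock: 11.7
position: [0.442, 0.0871, 0.1551]
eef_rot: [0.744, 0.669, 0.001, 0.0]
force: [-0.4, 0.4, -0.1]
opening: 0.0881
t 11.7 pos [0.442  0.0871 0.1551] open 0.0881 F [-0.4  0.4 -0.1] j [ 0.14 -0.1   2.16  0.    1.08  0.25]
shift [0.002 0.013 0.976] turn [ 0.001 -0.    -0.001]
```

```bash
python3 -m creep '[[0,0.01,0.12,0,0,0],[0,0.01,0.35,0,0,0],[0,0.01,0.6,0,0,0],[0,0.01,0.82,0,0,0],[0,0.01,0.94,0,0,0],[0,0.01,0.975,0,0,0],[0,0.01,0.975,0,0,0]]'
python3 -m creep '[[0,0,0,0,0,0],[0,0,0,0,0,0],[0,0,0,0,0,0],[0,0,0,0,0,0],[0,0,0,0,0,0],[0,0,0,0,0,0],[0,0,0,0,0,0]]' 1 25
python3 -c "
from h import *;go(.4437,.0872,.038)"
python3 -m creep '[[0,0,-0.08,0,0,0],[0,0,-0.25,0,0,0],[0,0,-0.4,0,0,0],[0,0,-0.5,0,0,0],[0,0,-0.5,0,0,0],[0,0,-0.5,0,0,0]]'
python3 -c "
from h import *;go(.6318,.06,.098)"
```

```text
clock: 12.58
position: [0.4427, 0.0868, 0.0379]
eef_rot: [0.744, 0.669, 0.0, 0.0]
force: [-0.4, -0.1, 0.2]
opening: 0.0883
clock: 13.45
position: [0.4431, 0.0868, 0.0383]
eef_rot: [0.744, 0.669, 0.001, 0.0]
force: [1.2, 0.2, 4.3]
opening: 0.0554
t 13.45 pos [0.4431 0.0868 0.0383] open 0.0554 F [1.2 0.2 4.3] j [ 0.14  0.07  2.25 -0.    0.83  0.24]
shift [0.004 0.004 0.002] turn [ 0.001 -0.    -0.001]
clock: 14.2
position: [0.4415, 0.0867, 0.097]
eef_rot: [0.744, 0.669, -0.001, -0.0]
force: [-0.3, -0.4, -2.1]
opening: 0.0555
t 14.2 pos [0.4415 0.0867 0.097 ] open 0.0555 F [-0.3 -0.4 -2.1] j [ 0.14 -0.03  2.21  0.    0.96  0.24]
shift [-0.053  1.601 -0.011] turn [-0.001  0.    -0.001]
```

```bash
python3 -m creep '[[0,0.08,0,0,0,0],[-0.01,0.25,0,0,0,0],[-0.01,0.45,0,0,0,0],[-0.02,0.65,0,0,0,0],[-0.03,0.78,0,0,0,0],[-0.03,0.82,0,0,0,0],[-0.03,0.82,0,0,0,0]]'
python3 -m creep '[[0,0.08,0,0,0,0],[-0.01,0.25,0,0,0,0],[-0.01,0.45,0,0,0,0],[-0.02,0.65,0,0,0,0],[-0.02,0.75,0,0,0,0],[-0.02,0.78,0,0,0,0],[-0.02,0.78,0,0,0,0],[-0.02,0.78,0,0,0,0]]'
python3 -c "
from h import *;go(.6318,.06,.0525)"
```

```text
clock: 15.08
position: [0.5393, 0.0727, 0.0973]
eef_rot: [0.744, 0.669, -0.0, -0.0]
force: [-0.1, 0.1, -1.9]
opening: 0.0557
clock: 16.08
position: [0.6317, 0.0606, 0.0975]
eef_rot: [0.744, 0.669, -0.0, -0.0]
force: [-0.2, -0.2, -1.8]
opening: 0.0554
t 16.07 pos [0.6317 0.0606 0.0975] open 0.0554 F [-0.2 -0.2 -1.8] j [0.06 0.31 1.82 0.   1.01 0.16]
shift [-0.005  0.002  0.375] turn [-0.001  0.    -0.   ]
```

```bash
python3 -m creep '[[0,0,0.1,0,0,0],[0,0,0.22,0,0,0],[0,0,0.31,0,0,0],[0,0,0.36,0,0,0],[0,0,0.38,0,0,0],[0,0,0.38,0,0,0],[0,0,0.38,0,0,0]]'
python3 -m creep '[[0,0,0,0,0,0],[0,0,0,0,0,0],[0,0,0,0,0,0],[0,0,0,0,0,0],[0,0,-0.1,0,0,0],[0,0,-0.3,0,0,0],[0,0,-0.6,0,0,0],[0,0,-0.8,0,0,0],[0,0,-0.8,0,0,0]]' 0
python3 - <<'E'
from h import *
go(.437,-.2233,.14)
from plant import get_image
im,d=get_image("side"); cv2.imwrite("pics/s3.png",cv2.resize(im[100:340,200:500],None,fx=2.5,fy=2.5)[...,::-1])
E
```

```text
clock: 16.95
position: [0.633, 0.0605, 0.0523]
eef_rot: [0.744, 0.669, 0.0, 0.0]
force: [0.1, -1.4, -0.8]
opening: 0.0555
clock: 18.08
position: [0.6349, 0.0606, 0.1518]
eef_rot: [0.744, 0.669, 0.003, 0.002]
force: [1.0, 0.8, 0.9]
opening: 0.0884
t 18.07 pos [0.6349 0.0606 0.1518] open 0.0884 F [1.  0.8 0.9] j [0.06 0.26 1.78 0.   1.1  0.16]
shift [-2.527 -1.39   0.087] turn [ 0.004 -0.001 -0.001]
```

View pics/s3.png

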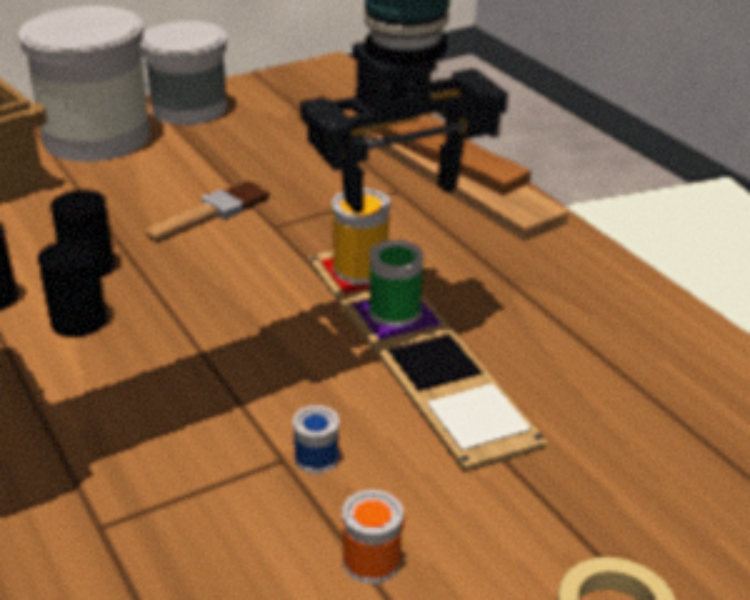

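Green stands upright on purple (crop (397,285)). Now orange.

```bash
python3 -m creep '[[-0.15,-0.1,0,0,0,0],[-0.4,-0.24,0,0,0,0],[-0.65,-0.38,0,0,0,0],[-0.85,-0.48,0,0,0,0]]'
python3 -m creep '[[-0.25,-0.13,0,0,0,0],[-0.5,-0.26,0,0,0,0],[-0.75,-0.4,0,0,0,0],[-0.9,-0.48,0,0,0,0]]'
python3 -m creep '[[-0.2,-0.1,0,0,0,0],[-0.4,-0.2,0,0,0,0],[-0.6,-0.32,0,0,0,0],[-0.72,-0.4,0,0,0,0],[-0.76,-0.41,0,0,0,0],[-0.76,-0.41,0,0,0,0]]'
python3 -c "
from h import *;go(.437,-.2233,.03)"
```

```text
clock: 18.62
position: [0.5612, -0.0365, 0.1459]
eef_rot: [0.744, 0.668, -0.002, -0.001]
force: [0.0, -0.2, -0.6]
opening: 0.0881
clock: 19.12
position: [0.4923, -0.1374, 0.1461]
eef_rot: [0.744, 0.668, -0.001, -0.002]
force: [0.1, -0.5, -0.2]
opening: 0.0882
clock: 19.88
position: [0.437, -0.2216, 0.1478]
eef_rot: [0.744, 0.668, 0.0, -0.0]
force: [-0.0, 0.0, 0.5]
opening: 0.088
t 19.88 pos [ 0.437  -0.2216  0.1478] open 0.088 F [-0.   0.   0.5] j [-0.52 -0.01  2.09  0.    1.07 -0.41]
shift [-0.014  0.001  0.982] turn [-0.    -0.    -0.001]
```

```bash
python3 -m creep '[[-0.01,0,0.12,0,0,0],[-0.01,0,0.35,0,0,0],[-0.01,0,0.6,0,0,0],[-0.01,0,0.82,0,0,0],[-0.01,0,0.94,0,0,0],[-0.01,0,0.98,0,0,0],[-0.01,0,0.98,0,0,0]]'
python3 -m creep '[[0,0,0,0,0,0],[0,0,0,0,0,0],[0,0,0,0,0,0],[0,0,0,0,0,0],[0,0,0,0,0,0],[0,0,0,0,0,0],[0,0,0,0,0,0],[0,0,0,0,0,0]]' 1 25
python3 -c "
from h import *;go(.437,-.2233,.03)"
python3 -m creep '[[0,0,-0.08,0,0,0],[0,0,-0.25,0,0,0],[0,0,-0.45,0,0,0],[0,0,-0.6,0,0,0],[0,0,-0.65,0,0,0],[0,0,-0.65,0,0,0]]'
python3 -c "
from h import *;go(.6222,-.0309,.105)"
```

```text
clock: 20.75
position: [0.4375, -0.2228, 0.0306]
eef_rot: [0.743, 0.669, 0.0, 0.0]
force: [-0.2, -0.8, -0.5]
opening: 0.088
clock: 21.75
position: [0.4373, -0.223, 0.0308]
eef_rot: [0.744, 0.669, 0.0, 0.0]
force: [-0.6, 0.9, 3.9]
opening: 0.0485
t 21.75 pos [ 0.4373 -0.223   0.0308] open 0.0485 F [-0.6  0.9  3.9] j [-0.52  0.15  2.17  0.    0.82 -0.42]
shift [-0.003 -0.002  0.006] turn [ 0.     0.    -0.001]
clock: 22.5
position: [0.437, -0.2228, 0.1085]
eef_rot: [0.744, 0.669, 0.0, 0.0]
force: [0.2, -1.1, -1.8]
opening: 0.0483
t 22.5 pos [ 0.437  -0.2228  0.1085] open 0.0483 F [ 0.2 -1.1 -1.8] j [-0.52  0.04  2.12 -0.    0.98 -0.42]
shift [1.753 1.366 0.029] turn [ 0.  0. -0.]
```

```bash
python3 -m creep '[[0.08,0.06,0,0,0,0],[0.25,0.19,0,0,0,0],[0.45,0.35,0,0,0,0],[0.65,0.5,0,0,0,0],[0.83,0.65,0,0,0,0],[0.88,0.68,0,0,0,0],[0.88,0.68,0,0,0,0]]'
python3 -m creep '[[0.08,0.06,0,0,0,0],[0.25,0.19,0,0,0,0],[0.45,0.35,0,0,0,0],[0.65,0.5,0,0,0,0],[0.82,0.64,0,0,0,0],[0.87,0.685,0,0,0,0],[0.87,0.685,0,0,0,0],[0.87,0.685,0,0,0,0]]'
python3 -c "
from h import *;go(.6222,-.0309,.045)"
```

```text
clock: 23.38
position: [0.5289, -0.1259, 0.1077]
eef_rot: [0.743, 0.669, -0.001, -0.001]
force: [0.2, 0.1, -1.2]
opening: 0.0484
clock: 24.38
position: [0.6213, -0.0321, 0.1083]
eef_rot: [0.744, 0.668, -0.0, -0.0]
force: [-0.6, 0.3, -1.8]
opening: 0.0484
t 24.38 pos [ 0.6213 -0.0321  0.1083] open 0.0484 F [-0.6  0.3 -1.8] j [-0.09  0.28  1.84 -0.    1.02  0.02]
shift [0.011 0.007 0.527] turn [-0.001  0.    -0.001]
```

```bash
python3 -m creep '[[0.01,0,0.1,0,0,0],[0.01,0,0.25,0,0,0],[0.01,0,0.39,0,0,0],[0.01,0,0.48,0,0,0],[0.01,0,0.525,0,0,0],[0.01,0,0.53,0,0,0],[0.01,0,0.53,0,0,0]]'
python3 -m creep '[[0,0,0,0,0,0],[0,0,0,0,0,0],[0,0,0,0,0,0],[0,0,0,0,0,0],[0,0,-0.1,0,0,0],[0,0,-0.3,0,0,0],[0,0,-0.6,0,0,0],[0,0,-0.8,0,0,0],[0,0,-0.8,0,0,0]]' 0
python3 - <<'E'
from h import *
go(.4563,-.0886,.14)
from plant import get_image
im,d=get_image("side"); cv2.imwrite("pics/s4.png",cv2.resize(im[100:340,200:500],None,fx=2.5,fy=2.5)[...,::-1])
E
```

```text
clock: 25.25
position: [0.6227, -0.0301, 0.045]
eef_rot: [0.744, 0.669, 0.0, 0.0]
force: [-0.1, 0.5, -1.4]
opening: 0.0486
clock: 26.38
position: [0.6246, -0.0304, 0.1445]
eef_rot: [0.744, 0.669, 0.002, 0.002]
force: [0.2, -0.1, 0.5]
opening: 0.0885
t 26.38 pos [ 0.6246 -0.0304  0.1445] open 0.0885 F [ 0.2 -0.1  0.5] j [-0.09  0.24  1.81 -0.    1.08  0.02]
shift [-0.631 -1.344  0.029] turn [ 0.004 -0.    -0.001]
```

View pics/s4.png

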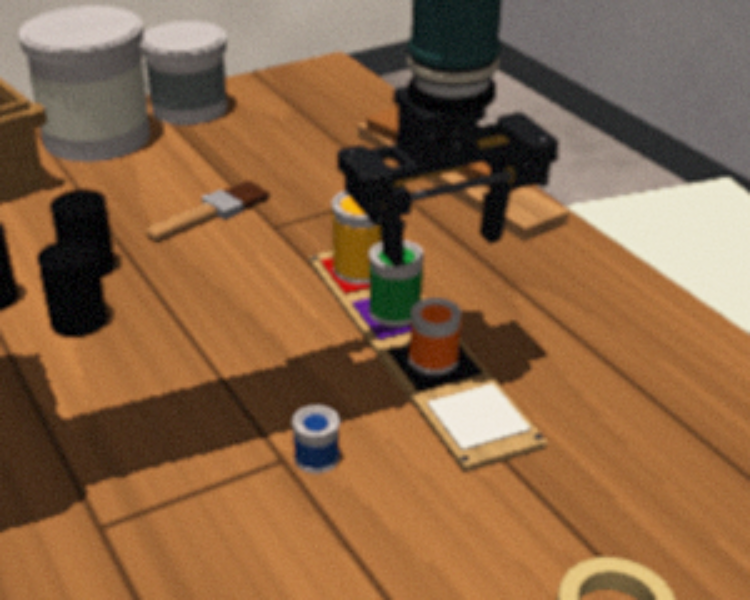

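Orange stands upright on black (crop (435,335)). Last is blue.

```bash
python3 -m creep '[[-0.04,-0.1,0,0,0,0],[-0.12,-0.25,0,0,0,0],[-0.2,-0.45,0,0,0,0],[-0.29,-0.62,0,0,0,0],[-0.32,-0.69,0,0,0,0],[-0.32,-0.69,0,0,0,0]]'
python3 -m creep '[[-0.04,-0.1,0,0,0,0],[-0.12,-0.25,0.03,0,0,0],[-0.2,-0.42,0.06,0,0,0],[-0.28,-0.58,0.1,0,0,0],[-0.31,-0.65,0.1,0,0,0],[-0.31,-0.65,0.1,0,0,0],[-0.31,-0.65,0.1,0,0,0]]'
python3 -c "
from h import *;go(.4563,-.0886,.015)"
```

```text
clock: 27.18
position: [0.5349, -0.0596, 0.1401]
eef_rot: [0.744, 0.668, -0.0, -0.001]
force: [-0.2, -1.1, 0.4]
opening: 0.0882
clock: 28.05
position: [0.4554, -0.0883, 0.1294]
eef_rot: [0.744, 0.669, 0.0, 0.001]
force: [-0.4, -0.3, 0.0]
opening: 0.0879
t 28.05 pos [ 0.4554 -0.0883  0.1294] open 0.0879 F [-0.4 -0.3  0. ] j [-0.25 -0.04  2.16  0.    1.03 -0.14]
shift [-0.002  0.006  0.954] turn [ 0.001  0.    -0.   ]
```

```bash
python3 -m creep '[[0,0.01,0.12,0,0,0],[0,0.01,0.35,0,0,0],[0,0.01,0.6,0,0,0],[0,0.01,0.82,0,0,0],[0,0.01,0.92,0,0,0],[0,0.01,0.95,0,0,0],[0,0.01,0.95,0,0,0]]'
python3 -m creep '[[0,0,0,0,0,0],[0,0,0,0,0,0],[0,0,0,0,0,0],[0,0,0,0,0,0],[0,0,0,0,0,0],[0,0,0,0,0,0],[0,0,0,0,0,0],[0,0,0,0,0,0]]' 1 20
python3 -c "
from h import *;go(.4563,-.0886,.015)"
python3 -m creep '[[0,0,-0.08,0,0,0],[0,0,-0.25,0,0,0],[0,0,-0.45,0,0,0],[0,0,-0.6,0,0,0],[0,0,-0.65,0,0,0],[0,0,-0.65,0,0,0]]'
python3 -c "
from h import *;go(.6127,-.1231,.09)"
```

```text
clock: 28.92
position: [0.4562, -0.0885, 0.0152]
eef_rot: [0.744, 0.669, 0.0, 0.0]
force: [0.1, -0.0, 0.1]
opening: 0.0883
clock: 29.92
position: [0.4558, -0.0885, 0.015]
eef_rot: [0.744, 0.669, 0.0, 0.0]
force: [0.9, -1.0, 2.2]
opening: 0.0414
t 29.93 pos [ 0.4558 -0.0885  0.015 ] open 0.0414 F [ 0.9 -1.   2.2] j [-0.25  0.13  2.23  0.    0.78 -0.14]
shift [-0.     0.004  0.   ] turn [ 0.     0.    -0.001]
clock: 30.68
position: [0.4556, -0.0885, 0.0931]
eef_rot: [0.744, 0.669, 0.0, 0.0]
force: [0.4, 0.0, -1.6]
opening: 0.0415
t 30.68 pos [ 0.4556 -0.0885  0.0931] open 0.0415 F [ 0.4  0.  -1.6] j [-0.25  0.01  2.18 -0.    0.95 -0.14]
shift [-0.148  1.332  0.027] turn [ 0.     0.    -0.001]
```

```bash
python3 -m creep '[[-0.01,0.08,0,0,0,0],[-0.03,0.25,0,0,0,0],[-0.05,0.45,0,0,0,0],[-0.07,0.62,0,0,0,0],[-0.08,0.67,0,0,0,0],[-0.08,0.67,0,0,0,0]]'
python3 -m creep '[[-0.01,0.08,0,0,0,0],[-0.03,0.25,0,0,0,0],[-0.05,0.45,0,0,0,0],[-0.07,0.61,0,0,0,0],[-0.07,0.66,0,0,0,0],[-0.07,0.665,0,0,0,0],[-0.07,0.665,0,0,0,0]]'
python3 -c "
from h import *;go(.6127,-.1231,.029)"
```

```text
clock: 31.42
position: [0.5342, -0.1065, 0.092]
eef_rot: [0.744, 0.669, -0.001, -0.001]
force: [-0.4, -0.0, -2.0]
opening: 0.0411
clock: 32.3
position: [0.6121, -0.123, 0.0927]
eef_rot: [0.744, 0.669, -0.0, -0.0]
force: [0.6, 0.8, -1.5]
opening: 0.0419
t 32.3 pos [ 0.6121 -0.123   0.0927] open 0.0419 F [ 0.6  0.8 -1.5] j [-0.24  0.3   1.85 -0.    1.   -0.13]
shift [-0.     0.005  0.531] turn [-0.001 -0.    -0.   ]
```

```bash
python3 -m creep '[[0,0,0.1,0,0,0],[0,0,0.25,0,0,0],[0,0,0.39,0,0,0],[0,0,0.48,0,0,0],[0,0,0.525,0,0,0],[0,0,0.535,0,0,0],[0,0,0.535,0,0,0]]'
python3 -m creep '[[0,0,0,0,0,0],[0,0,0,0,0,0],[0,0,0,0,0,0],[0,0,0,0,0,0],[0,0,-0.1,0,0,0],[0,0,-0.3,0,0,0],[0,0,-0.6,0,0,0],[0,0,-0.9,0,0,0],[0,0,-1,0,0,0]]' 0
python3 -m creep '[[0,-0.2,-0.2,0,0,0],[0,-0.4,-0.4,0,0,0],[0,-0.7,-0.4,0,0,0],[0,-1,-0.4,0,0,0]]'
python3 -m creep '[[0,-0.2,0,0,0,0],[0,-0.4,0,0,0,0],[0,-0.6,0,0,0,0],[0,-0.6,0,0,0,0],[0,-0.6,0,0,0,0]]'
python3 - <<'E'
from h import *
go(.4563,-.0886,.14)
from plant import get_image
im,d=get_image("side"); cv2.imwrite("pics/s5.png",cv2.resize(im[100:340,200:500],None,fx=2.5,fy=2.5)[...,::-1])
im,d=get_image("top"); np.savez("pics/top1.npz",im=im,d=d);cv2.imwrite("pics/t5.png",cv2.resize(im[90:345,130:530],None,fx=2,fy=2,interpolation=3)[...,::-1])
E
```

```text
clock: 33.17
position: [0.6133, -0.1233, 0.0291]
eef_rot: [0.744, 0.669, 0.0, 0.0]
force: [-1.3, 0.8, 1.1]
opening: 0.0416
clock: 34.3
position: [0.615, -0.1238, 0.1526]
eef_rot: [0.744, 0.669, 0.002, 0.002]
force: [-0.0, -0.3, -0.3]
opening: 0.0881
clock: 34.8
position: [0.4925, -0.1104, 0.1964]
eef_rot: [0.744, 0.669, -0.0, -0.0]
force: [-0.4, -0.1, 0.4]
opening: 0.0884
clock: 35.42
position: [0.4226, -0.1031, 0.1967]
eef_rot: [0.744, 0.669, 0.0, 0.0]
force: [0.2, 0.2, 0.6]
opening: 0.088
t 35.42 pos [ 0.4226 -0.1031  0.1967] open 0.088 F [0.2 0.2 0.6] j [-0.3  -0.17  2.14  0.    1.18 -0.19]
shift [0.15  0.266 0.472] turn [ 0.     0.    -0.001]
```

View pics/s5.png

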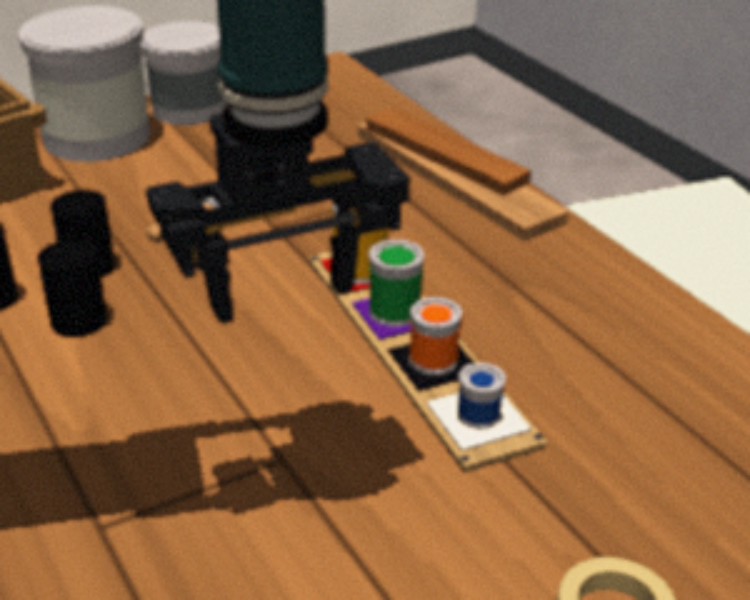

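View pics/t5.png

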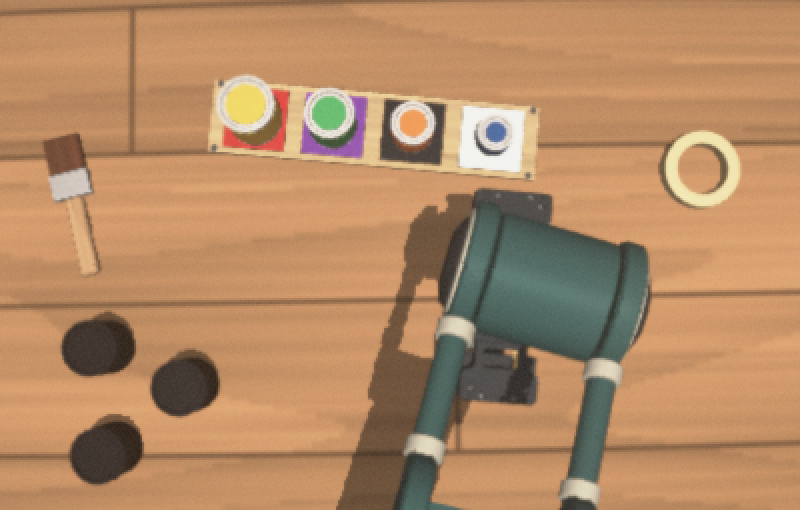

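In the top crop the lid dabs are at (246,103), (329,114), (413,124) and (495,132). I check them against the pad centres.

Run:
```python
from h import *
f=np.load("pics/top1.npz")
P=dict(y=(.6415,.1512),g=(.6318,.06),o=(.6222,-.0309),b=(.6127,-.1231))
for k,(cu,cv,h,r) in dict(y=(246,103,.099,10),g=(329,114,.086,10),o=(413,124,.073,9),b=(495,132,.06,8)).items():
    c,s,p=blob(f['im'],"top",int(130+cu/2),int(90+cv/2),h,r)
    u,v=c.round().astype(int);q=atdepth("top",*c,f['d'][v,u])
    print(k,c.round(1),s[4],p[:2].round(4),"err mm",((p[:2]-P[k])*1e3).round(1),"lid z",q[2].round(3))
```

```text
y [252.5 141.7] 313 [0.6406 0.1514] err mm [-0.9  0.2] lid z 0.095
g [294.1 146.1] 217 [0.6315 0.0616] err mm [-0.3  1.6] lid z 0.083
o [335.9 151. ] 140 [ 0.6213 -0.0301] err mm [-0.9  0.8] lid z 0.07
b [377.5 155.7] 75 [ 0.6118 -0.1235] err mm [-0.9 -0.4] lid z 0.062
```

All four are within 2 mm, so I hand in.

```bash
python3 -c "
from plant import job;print(job.sign_off())"
```

```text
the job is handed in; nothing more can be done
None
```

All four tins are standing on their pads in size order: yellow on red, green on purple, orange on black and blue on white. I handed the job in after about 35.5 s on the robot's clock, against the 112 s limit.

- **Position:** the last top picture puts every tin centre within 2 mm of its pad centre, where 15 mm is allowed.
- **Lid heights:** depth readings were 1–4 mm off the expected heights (yellow 95 mm against 99, green 83 against 86, orange 70 against 73, blue 62 against 60). I took this as depth noise, because the first picture also read some lids low, green by 4 mm.
- **Upright and released:** the pictures show the tins upright, and the gripper is open and clear of them. In the last side picture the gripper partly hides yellow, but the top picture shows it in place.
- **Tape roll and brush:** both look unmoved at the same pixels as at the start. I compared them by eye and did not measure them.

No check failed.

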